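# Refit the magnifier lens of a vial viewer

### The arm

A 6-joint arm with a two-finger parallel gripper is mounted at the origin on the work surface. World frame = base frame: x ahead of the robot, y to its left, z up, the work surface at z = 0. Lengths are in m, angles in rad, forces in N, time in s.
With the tool pointing down it reaches from about 0.375 to 0.975 m from the base axis. Payload 3.8 kg.
Tool frame: the origin (TCP) lies on the centre line of the jaws, within the pads' length; the fingertips stand 17 mm ahead of it and the grasp point (between the pads) lies 2 mm behind it; z points along the fingers, y is the line along which they close (so a half turn about z gives the same grasp; the last joint's range is limited). The gripper opens to 85 mm and grips with 20 to 120 N. Pads are 22 mm wide; open, the fingers measure 114 mm over their backs; the gripper's body (76 mm by 85 mm) begins 54 mm behind the grasp point. The pads swing forward as they close: fully open they stand 13 mm farther back than shut.
Start: joints at [1.173, 0.264, 1.604, -0, 1.274, -0.037], TCP at [0.238, 0.632, 0.248] pointing down, gripper open.
Joint ranges: [-2.63, 2.63], [-0.94, 2.18], [0.31, 2.57], [-1.31, 4.45], [0, 2.66], [-2.55, 2.55]. Speed limits (rad/s): [2.57, 2.57, 3.14, 3.14, 3.14, 3.14].

### API

Orientations are given as [roll, pitch, yaw] about the fixed x, y, z axes, in that order (R = Rz(yaw) Ry(pitch) Rx(roll)).
In Python, from workcell import r gives the robot as it stands. Calls block until the motion is done:
- r.goto(position, orientation): joint-space move of the TCP to a pose.
- r.servo_line(position, rot=None, v=0.15, f_stop=None): straight line of the TCP; rot=None keeps the orientation; v is the mean speed in m/s. With f_stop (N) it stops when the force on the tool has changed by that much, and returns True; else False.
- r.move_joints(angles): joint-space move.
- r.move_gripper(opening, effort=None): finger opening in m; effort is the grip in N (None keeps the last); returns when the fingers have stopped.
- r.pause(seconds).
- r.ik(position, orientation): joint angles nearest the present ones, or None.
- r.capture(name): name is "side" or "top"; returns a dict with "img" (480x640x3 uint8, red, green, blue), "z_map" (480x640 float32, m along the optical axis (not along the pixel's ray), 0 where there is no reading), "K" (3x3 intrinsics, pixels), "world_to_cam" (4x4, takes a point from world to camera coordinates). Camera axes: x right, y down, z forward; pixel columns grow to the right and rows downward; lengths in m; the calibration is good to about 2 mm. A picture is of the moment at which its call begins.
A pose or a line that the arm cannot do raises r.IKError and nothing moves.
- r.job_done(): hands the job in; it is judged then, once.
Readings, each from a call of its own:
- r.current_clock(): time.
- r.current_q(): joint angles.
- r.current_joint_velocities(): joint speeds.
- r.current_joint_torque(): joint torques, N m.
- r.current_position(): TCP position.
- r.current_ee_rot(): TCP orientation.
- r.current_contact_force(): force on the tool from outside, world axes, zero at the start.
- r.current_torque(): the same for the moment, N m.
- r.current_opening(): finger opening in m.
- r.current_grip_force(): force on a finger pad.
Only numpy, scipy, OpenCV 4.12 (cv2) and the standard library are available. Lean on these libraries where they do the work, as an engineer would, in place of code of your own. Each camera call takes 0.05 s, during which the arm holds its last target. There are 200 camera calls.

### The job

The magnifier of the vial viewer has been taken apart for cleaning. Set the lens gently, without letting it fall, dome side up, into the round cell on the viewer's sloped panel so that it lies flat on its seat, let go of it, then put the retaining ring over it and screw the ring clockwise down until it is snug on the lens. Leave the lens and ring in place and do not shift or tip the carton, vial or jar standing about.

Things in the scene. Friction and masses are not known exactly. Their poses are not given: they have to be found in the camera images.
- cell: Aluminium lens cell, a short threaded neck standing square out of the viewer's sloped panel. Origin: centre of the flat seat on which the lens must lie. z axis: the cell's axis, out of the panel, leaning 30 degrees from vertical towards the viewer's front (roughly towards the robot). y axis: level, across the viewer. Neck 41 mm across, 50 mm over its thread; panel face at z = -11 mm.
- viewer: Vial viewer, fixed to the table: white open metal stand, base 130 (x) by 110 (y) mm, sloped panel on top 118 mm along the slope by 110 mm, its upper edge about 0.13 m above the table on the +x side. Origin: centre of the underside; -x is its front, the low side. The seat of the cell is 105 mm above the origin.
- lens: Thick clear glass magnifier lens with blackened cylindrical edge, 32 mm diameter, edge 14 mm tall, plus a 3 mm dome on the upper face (central 23 mm only), 30 g. Origin: centre of the flat underside; z axis: its axis, dome side. Lies flat on the mat, dome up. In the cell its lower 5 mm sits inside the bore, the upper 9 mm stays free to grip.
- ring: Dark metal knurled retaining ring, a cap with a hole: 59 mm outside diameter, 24 mm tall, top flange 3.5 mm thick with a 24 mm hole, open below (skirt 52.6 mm inside) with three short lugs inside near the lower edge; 50 g. Origin: centre of the open underside; z axis: its axis, flange side. Lies on the mat flange up, the way it goes on. Grip it by its outside.
- mat: Grey mat, 140 (x) by 240 (y) by 3 mm, fixed to the table; the lens and the ring lie on it, side by side along its y axis, about 110 mm apart. Origin: centre of the underside.
- carton: White and pink medicine carton 45 by 75 by 50 mm, behind the viewer. Bystander. Origin: centre of the underside.
- vial: Small glass vial with metal cap, 24 mm diameter, 50 mm tall, behind the viewer. Bystander. Origin: centre of the underside.
- flask: Amber jar with white lid, 40 mm diameter, 75 mm tall, standing behind the mat. Bystander. Origin: centre of the underside.
- lens_top (a point): Centre of the lens at the top of its edge, 14 mm above its underside along its axis (the dome rises 3 mm above this point).
- cell_rim (a point): Centre of the open mouth of the cell, 5 mm above the seat along the cell's axis; same axes as the cell. The plain bore from here down to the seat is 35 mm across and 5 mm deep. The ring goes on at any angle: its lugs then lie on the thread, and 1 to 3.5 rad of clockwise turning (seen from outside) brings it down to snug.
- ring_home (a point): Point on the cell's axis, 6.5 mm below the seat (towards the panel), where the ring's underside centre is when the ring is snug on the seated lens; its top: 17.5 mm above the seat. Same axes as the cell. Three-start right-hand thread on the neck: 21 mm travel per full turn (3.3 mm per radian), about 1 mm play until snug; a firm twist of some 0.4 N m makes it snug and it stays so when let go.
Mind the look-alikes: they are no part of the job. Leave any yellow look-alike of the lens alone. Of the things that look like the ring, the smallest one is meant.

How it is judged:
By the outcome, as a careful person would: the job done as asked, in the order asked, and still so for the second after the job is handed in, with the robot touching nothing.
It also fails if it takes over 72 s, if anything falls off the work surface, if the arm or the gripper's body presses on something with over 40 N, if the wrist force passes 120 N, or if a joint passes its speed limit or range.

## Working session

There is one attempt and no reset: what is moved stays moved. The work goes in short steps, each a Python script; the robot and the scene stay as the last script left them, time stands still between calls to the robot, and variables do not carry over. Pictures are saved under pics/ and viewed, at most 10 in all, crops included, and the job is handed in when it is done.

```bash
ls; mkdir -p pics
python3 - <<'E'
from workcell import r
import cv2,numpy as np
for n in("side","top"):
    c=r.capture(n); cv2.imwrite(f"pics/{n}0.png",c["img"][:,:,::-1]); np.savez(f"{n}0.npz",**c)
    print(n,c["K"].tolist(),np.round(c["world_to_cam"],4).tolist())
print(r.current_clock())
E
```

```text
pics
side [[600.6961856729613, 0.0, 317.65507965976167], [0.0, 600.6961856729613, 236.0800421547938], [0.0, 0.0, 1.0]] [[-0.9391, -0.3435, -0.0089, 0.4953], [-0.2511, 0.7035, -0.6649, 0.2321], [0.2347, -0.6221, -0.7469, 1.045], [0.0, 0.0, 0.0, 1.0]]
top [[600.5186467618328, 0.0, 325.03446474546416], [0.0, 600.5186467618328, 247.94366865268432], [0.0, 0.0, 1.0]] [[0.0088, -0.9999, -0.012, -0.0497], [-0.9957, -0.0077, -0.0921, 0.536], [0.092, 0.0127, -0.9957, 0.9955], [0.0, 0.0, 0.0, 1.0]]
0.1
```

View pics/top0.png

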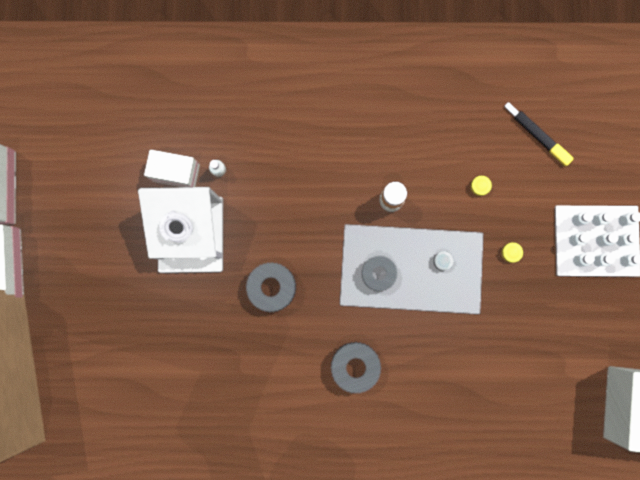

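View pics/side0.png

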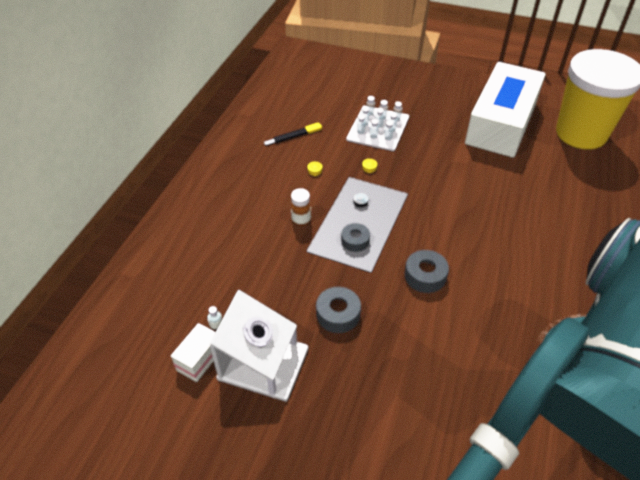

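Ring candidates in the top view are (270,287), (356,368) and (379,273). The last is the smallest and lies on the mat, so I choose it. Lens candidates are the clear one at (443,261) on the mat and the yellow ones at (481,186) and (513,253). I choose the clear one and leave the yellow ones. The cell is at about (177,228) in the top view and (258,332) in the side view.

```bash
cat > h.py <<'E'
import numpy as np,cv2
def load(n): return dict(np.load(n))
def ray(c,uv):
    T=c["world_to_cam"];R=T[:3,:3];o=-R.T@T[:3,3]
    d=R.T@np.linalg.inv(c["K"])@np.array([uv[0],uv[1],1.]);return o,d/np.linalg.norm(d)
def onplane(c,uv,z):
    o,d=ray(c,uv);return o+d*(z-o[2])/d[2]
def tri(c1,u1,c2,u2):
    o1,d1=ray(c1,u1);o2,d2=ray(c2,u2)
    s=np.linalg.lstsq(np.c_[d1,-d2],o2-o1,rcond=None)[0]
    a,b=o1+s[0]*d1,o2+s[1]*d2;return (a+b)/2,np.linalg.norm(a-b)
def proj(c,p):
    q=c["K"]@(c["world_to_cam"]@np.r_[p,1])[:3];return q[:2]/q[2]
def cloud(c):
    z=c["z_map"];v,u=np.indices(z.shape);K=c["K"]
    P=np.stack([(u-K[0,2])/K[0,0]*z,(v-K[1,2])/K[1,1]*z,z],-1)
    T=c["world_to_cam"];W=(P-T[:3,3])@T[:3,:3];W[z==0]=np.nan;return W
E
python3 - <<'E'
from h import *
t,s=load("top0.npz"),load("side0.npz")
def crop(c,x,y,w,h,f): return cv2.resize(np.ascontiguousarray(c["img"][y:y+h,x:x+w,::-1]),None,fx=f,fy=f,interpolation=cv2.INTER_CUBIC)
A=crop(t,130,180,100,100,4);B=crop(s,205,285,100,75,4)[:300];C=crop(t,340,220,150,100,2.66)
D=crop(s,320,180,100,75,4)
im=np.zeros((600,800,3),np.uint8)
A=cv2.resize(A,(300,300)) ;im[:300,:300]=A; im[:300,300:700]=B; im[300:300+C.shape[0],:C.shape[1]]=C; im[300:600,400:800]=D
cv2.imwrite("pics/c1.png",im)
# depth: ring, lens, panel
W=cloud(t)
for n,(x0,y0,x1,y1) in dict(ring=(355,250,402,298),lens=(430,248,457,275)).items():
    P=W[y0:y1,x0:x1].reshape(-1,3); 
    for lo in (.008,.02): 
        m=P[:,2]>lo; print(n,lo,m.sum(),np.round(np.nanmin(P[m],0),4) if m.any() else 0,np.round(np.nanmax(P[m],0),4) if m.any() else 0)
print("mat",np.nanmedian(W[240:300,410:425,2]))
# panel
P=W[188:262,138:222].reshape(-1,3)
print(np.round(W[195:260:10,150:211:12,2],3))
E
```

```text
ring 0.008 826 [ 0.4539 -0.1741  0.0081] [ 0.535  -0.0989  0.0323]
ring 0.02 808 [ 0.4659 -0.1672  0.0201] [ 0.5253 -0.108   0.0323]
lens 0.008 303 [ 0.4981 -0.2647  0.0082] [ 0.5336 -0.2321  0.0241]
lens 0.02 42 [ 0.5041 -0.2576  0.02  ] [ 0.5331 -0.2339  0.0241]
mat 0.0029403483239681047
[[0.118 0.118 0.121 0.122 0.119 0.114]
 [0.112 0.11  0.112 0.11  0.11  0.111]
 [0.102 0.101 0.121 0.104 0.104 0.107]
 [0.096 0.109 0.106 0.113 0.094 0.095]
 [0.087 0.087 0.099 0.102 0.086 0.084]
 [0.077 0.079 0.077 0.077 0.074 0.075]
 [0.07  0.067 0.066 0.07  0.067 0.066]]
```

View pics/c1.png

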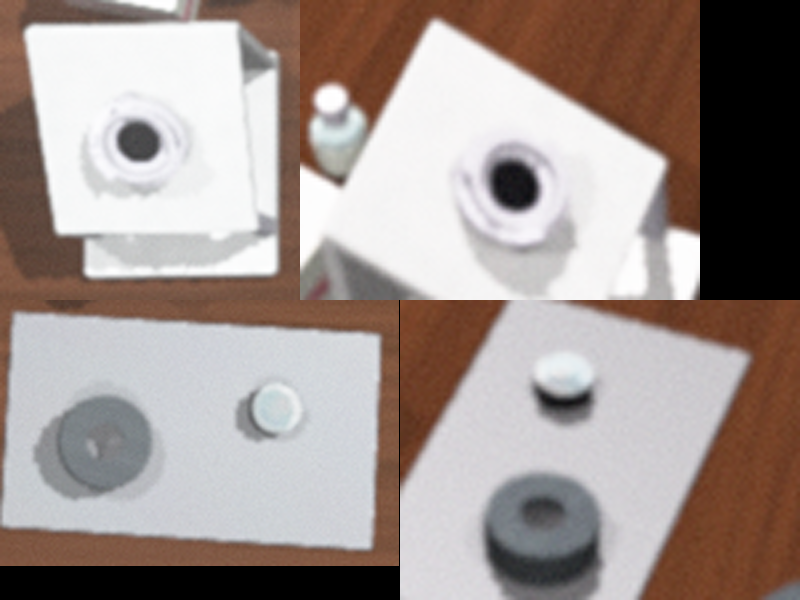

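The crop confirms the clear lens, with a pale top and black edge, and the small ring, both on the mat. It also shows the cell's dark hole at top ≈(176,227) and side ≈(258,331). Next I compute the precise positions.

```bash
cat > meas.py <<'E'
from h import *
t,s=load("top0.npz"),load("side0.npz")
def hole(c,x0,y0,x1,y1,th=90):
    g=cv2.cvtColor(c["img"],cv2.COLOR_RGB2GRAY)[y0:y1,x0:x1]
    n,l,st,ce=cv2.connectedComponentsWithStats((g<th).astype(np.uint8))
    k=1+np.argmax(st[1:,4]); return ce[k]+[x0,y0],st[k]
ht,a=hole(t,160,212,192,242);hs,b=hole(s,245,317,272,345);print("hole",ht,a,hs,b)
print("seat tri",tri(t,ht,s,hs),"t@.105",onplane(t,ht,.105),"s@.105",onplane(s,hs,.105))
tc=dict(nx=(209.3,187.3),nl=(215,257.7),px=(139.3,189));sc=dict(nx=(238.25,289.5),nl=(296.75,325.5),px=(212,345))
Q={k:tri(t,tc[k],s,sc[k]) for k in tc};print(Q)
# plane from depth
for c,box in((t,(146,192,206,254)),(s,(222,298,280,370))):
    W=cloud(c);x0,y0,x1,y1=box;P=W[y0:y1,x0:x1].reshape(-1,3);P=P[~np.isnan(P[:,0])];
    if c is s: P=P[P[:,2]>.06]
    for i in range(8):
        m=P.mean(0);n=np.linalg.svd(P-m)[2][2];n*=np.sign(n[2]);d=(P-m)@n;P=P[np.abs(d)<max(.003,1.5*d.std())]
    print("plane",n,"tilt",np.degrees(np.arccos(n[2])),"az",np.degrees(np.arctan2(n[1],n[0])),len(P), "off .105 pt", (m,))
# lens & ring
H=cv2.cvtColor(t["img"],cv2.COLOR_RGB2HSV)
g=cv2.cvtColor(t["img"],cv2.COLOR_RGB2GRAY).astype(int)
def ring_mask(c,x0,y0,x1,y1,lo,hi):
    W=cloud(c)[...,2];m=np.zeros(W.shape,np.uint8);m[y0:y1,x0:x1]=((W>lo)&(W<hi))[y0:y1,x0:x1];return m
for n,box,lo,zt,cs in(("ring",(350,245,408,303),.021,.027,s),("lens",(428,246,460,278),.011,.017,s)):
    m=ring_mask(t,*box,lo,.04);m=cv2.morphologyEx(m,cv2.MORPH_OPEN,np.ones((3,3)))
    cn=max(cv2.findContours(m,0,1)[0],key=cv2.contourArea);(u,v),rad=cv2.minEnclosingCircle(cn);e=cv2.fitEllipse(cn)
    print(n,"depth",e,rad,onplane(t,e[0],zt))
ed=cv2.HoughCircles(cv2.resize(g.astype(np.uint8)[225:305,345:465],None,fx=6,fy=6,interpolation=cv2.INTER_CUBIC),cv2.HOUGH_GRADIENT,1,200,param1=80,param2=20,minRadius=55,maxRadius=120)
for c in ed[0]: 
    uv=(c[0]+.5)/6-.5+345,(c[1]+.5)/6-.5+225;print("hough",uv,c[2]/6,onplane(t,uv,.027),onplane(t,uv,.017))
# side view ring hole top: dark/edge; mat corners for check
np.set_printoptions(precision=4,suppress=True)
E
python3 meas.py
```

```text
hole [175.56637168 226.88495575] [ 10   9  12  12 113] [257.9266055  330.71559633] [  8   8  11  12 109]
seat tri (array([0.56065326, 0.18919404, 0.10517036]), np.float64(0.0006342398162536444)) t@.105 [0.56036558 0.18914574 0.105     ] s@.105 [0.56103268 0.18914346 0.105     ]
{'nx': (array([0.62053353, 0.13423032, 0.12084151]), np.float64(0.0004785729629993989)), 'nl': (array([0.51571312, 0.13385641, 0.06417097]), np.float64(0.0008660094779441013)), 'px': (array([0.61667079, 0.24450028, 0.11610418]), np.float64(0.003272584125063216))}
plane [-0.50156613 -0.01085241  0.86505124] tilt 30.111443418896826 az -178.76048206458034 2734 off .105 pt (array([0.56994952, 0.19149745, 0.097283  ]),)
plane [-0.50006179 -0.01419498  0.86587338] tilt 30.017415864724136 az -178.37401300272202 2612 off .105 pt (array([0.57192007, 0.19681761, 0.09851496]),)
ring depth ((379.6860046386719, 272.4003601074219), (33.56346893310547, 34.077274322509766), 114.25041961669922) 17.689966201782227 [ 0.49541815 -0.13785033  0.027     ]
lens depth ((444.1341552734375, 260.0592346191406), (17.913516998291016, 18.60364532470703), 39.18526077270508) 9.486932754516602 [ 0.51787557 -0.2483048   0.017     ]Traceback (most recent call last):
  File "meas.py", line 28, in <module>
    for c in ed[0]:
             ~~^^^
TypeError: 'NoneType' object is not subscriptable
```

```bash
cat >> h.py <<'E'
from scipy.spatial.transform import Rotation as Ro
YAW=.022
SEAT=np.array([.5607,.1892,.105])
RC=Ro.from_euler('z',YAW)*Ro.from_euler('y',-np.pi/6)
AX=RC.as_matrix()[:,2]
def cellrot(phi): return (RC*Ro.from_euler('x',np.pi)*Ro.from_euler('z',phi)).as_euler('xyz').tolist()
def downrot(phi): return (Ro.from_euler('x',np.pi)*Ro.from_euler('z',phi)).as_euler('xyz').tolist()
E
python3 - <<'E'
from h import *
from workcell import r
print(r.current_ee_rot())
np.set_printoptions(precision=2,suppress=True)
def t(n,p,rot):
    q=r.ik(list(p),rot);print(n,None if q is None else np.array(q))
for phi in np.arange(-3,3.1,.75):
    t(f"lens {phi:.2f}",[.518,-.248,.03],downrot(phi));t(f"cell {phi:.2f}",SEAT+.03*AX,cellrot(phi))
E
```

```text
[-3.13957247e+00 -6.68383980e-05  2.78082338e+00]
lens -3.00 [-0.49  0.3   2.    0.    0.84 -1.92]
cell -3.00 [ 0.39 -0.05  2.28 -0.42  0.46 -0.72]
lens -2.25 [-0.49  0.3   2.    0.    0.84 -1.17]
cell -2.25 [ 0.39 -0.05  2.28 -0.42  0.46  0.03]
lens -1.50 [-0.49  0.3   2.   -0.    0.84 -0.42]
cell -1.50 [ 0.39 -0.05  2.28 -0.42  0.46  0.78]
lens -0.75 [-0.49  0.3   2.   -0.    0.84  0.33]
cell -0.75 [ 0.39 -0.05  2.28 -0.42  0.46  1.53]
lens 0.00 [-0.49  0.3   2.   -0.    0.84  1.08]
cell 0.00 [ 0.39 -0.05  2.28 -0.42  0.46  2.28]
lens 0.75 [-0.49  0.3   2.   -0.    0.84  1.83]
cell 0.75 None
lens 1.50 None
cell 1.50 [ 0.39 -0.05  2.28 -0.42  0.46 -2.5 ]
lens 2.25 None
cell 2.25 [ 0.39 -0.05  2.28 -0.42  0.46 -1.75]
lens 3.00 [-0.49  0.3   2.    0.    0.84 -2.2 ]
cell 3.00 [ 0.39 -0.05  2.28 -0.42  0.46 -1.  ]
```

Run:
```python
from h import *
from workcell import r
np.set_printoptions(precision=4,suppress=True)
x,y=.518,-.248
r.move_gripper(.046,25)
r.goto([x,y,.10],downrot(-np.pi/2))
r.servo_line([x,y,.04],v=.12)
hit=r.servo_line([x,y,.012],v=.02,f_stop=3)
p=np.array(r.current_position());print("touch",hit,p,r.current_clock(),np.array(r.current_contact_force()))
if hit:
    zt=p[2]
    r.servo_line([x,y,zt+.007],v=.03)
    r.move_gripper(.028,20);print("open",r.current_opening(),r.current_grip_force(),r.current_clock())
    r.move_gripper(.046,20)
    r.servo_line([x,y,zt+.007],rot=downrot(0),v=.01) if False else r.goto([x,y,zt+.007],downrot(0))
    r.move_gripper(.028,25);print("open",r.current_opening(),r.current_grip_force(),r.current_clock(),r.current_position())
c=r.capture("top");cv2.imwrite("pics/g1.png",cv2.resize(c["img"][200:320,360:520,::-1],None,fx=4,fy=4))
```

```text
touch True [ 0.5179 -0.2479  0.0177] 5.5167 [-0.3428  0.8568  4.2649]
open 0.031077736978737894 19.78629469871521 6.2
open 0.030651728916509472 24.772747457027435 8.175 [ 0.5181 -0.2481  0.0249]
```

View pics/g1.png

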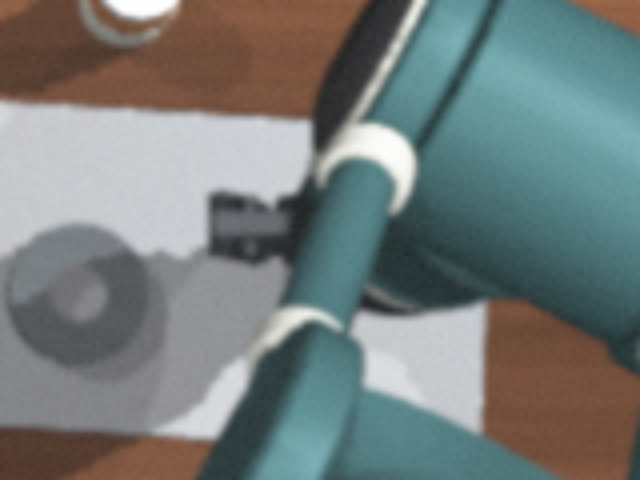

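The gripper is holding the lens, hidden under the wrist near (370,225), and the ring is undisturbed. I'll regrip 1.5 mm higher so the fingertips clear the rim, then carry the lens over the cell.

Run:
```python
from h import *
from workcell import r
np.set_printoptions(precision=4,suppress=True)
p=np.array(r.current_position())
r.move_gripper(.037,20)
r.servo_line((p+[0,0,.0015]).tolist(),v=.02)
r.move_gripper(.028,28)
p=np.array(r.current_position());print("grip TCP",p,r.current_opening(),r.current_grip_force())
b=p[2]-.003; np.save("b.npy",b)   # lens underside ahead of TCP
r.servo_line([p[0],p[1],.2],v=.2)
r.goto((SEAT+(b+.06)*AX).tolist(),cellrot(0))
r.servo_line((SEAT+(b+.022)*AX).tolist(),v=.08)
print(r.current_position(),SEAT+(b+.022)*AX,r.current_opening(),r.current_clock())
for n in("side","top"):
    c=r.capture(n);np.savez(n+"1.npz",**c)
t,s=load("top1.npz"),load("side1.npz")
im=np.zeros((600,800,3),np.uint8)
im[:480,:400]=cv2.resize(t["img"][165:285,120:220,::-1],(400,480),interpolation=2)
im[:480,400:]=cv2.resize(s["img"][270:390,210:310,::-1],(400,480),interpolation=2)
cv2.imwrite("pics/h1.png",im)
tip=np.array(r.current_position());L=tip-b*AX
for c in(t,s):
    print("exp lens bottom",proj(c,L),"lens top",proj(c,L+.014*AX),"rim",proj(c,SEAT+.005*AX))
```

```text
grip TCP [ 0.5183 -0.2482  0.0267] 0.030108433847650332 27.536186277866364
[0.5379 0.1884 0.1442] [0.5378 0.1887 0.1446] 0.02991124533549722 12.1833
exp lens bottom [172.1455 231.9979] lens top [169.9783 235.6297] rim [174.8047 227.9058]
exp lens bottom [263.2787 326.0073] lens top [266.782  322.9657] rim [259.2999 329.7608]
```

View pics/h1.png

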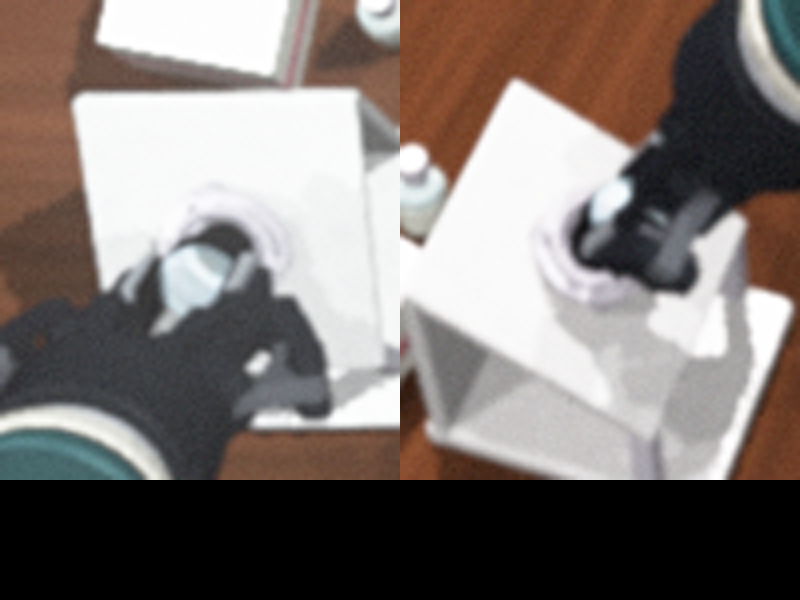

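The lens is in the grip at about (169,235) in the top view, just in front of and above the bore, close to where I predicted. I lower it along the axis and watch the force.

Run:
```python
from h import *
from workcell import r
np.set_printoptions(precision=4,suppress=True)
b=float(np.load("b.npy"))
def st(n):
    d=np.array(r.current_position())-SEAT; h=d@AX-b; lat=RC.inv().apply(d)
    print(n,"h %.4f"%h,"lat",lat[:2],np.array(r.current_contact_force()),r.current_opening(),r.current_clock());return h
st("pre")
r.servo_line((SEAT+(b+.009)*AX).tolist(),v=.04);st("9mm")
hit=r.servo_line((SEAT+(b-.003)*AX).tolist(),v=.01,f_stop=3);print(hit);st("contact")
```

```text
pre h 0.0222 lat [0.0004 0.0001] [-0.406   0.8994 -0.3548] 0.029950641055106912 12.2833
9mm h 0.0087 lat [-0.0004 -0.0001] [-0.5084 -0.3482 -0.1486] 0.0300361039983389 12.7583
True
contact h 0.0003 lat [-0.0001 -0.    ] [-0.0497  0.0448  3.0135] 0.030147509317763235 13.6
```

Contact came at 0.3 mm from the expected seat height, so the lens is seated. Now I release it and look.

Run:
```python
from h import *
from workcell import r
np.set_printoptions(precision=4,suppress=True)
b=float(np.load("b.npy"))
r.move_gripper(.034,20);r.move_gripper(.046)
r.servo_line((SEAT+(b+.08)*AX).tolist(),v=.15)
r.move_gripper(.085)
r.goto([.46,-.0,.24],downrot(0))
r.goto([.4955,-.138,.10],downrot(-np.pi/2))
print(r.current_clock())
for n in("side","top"):
    c=r.capture(n);np.savez(n+"2.npz",**c)
t,s=load("top2.npz"),load("side2.npz")
im=np.zeros((400,800,3),np.uint8)
im[:,:400]=cv2.resize(t["img"][180:280,130:230,::-1],(400,400),interpolation=2)
im[:,400:]=cv2.resize(s["img"][280:380,210:310,::-1],(400,400),interpolation=2)
cv2.imwrite("pics/s1.png",im)
for c in(t,s): print("exp lens top",proj(c,SEAT+.014*AX))
```

```text
17.675
exp lens top [173.4653 230.1536]
exp lens top [261.4846 327.866 ]
```

View pics/s1.png

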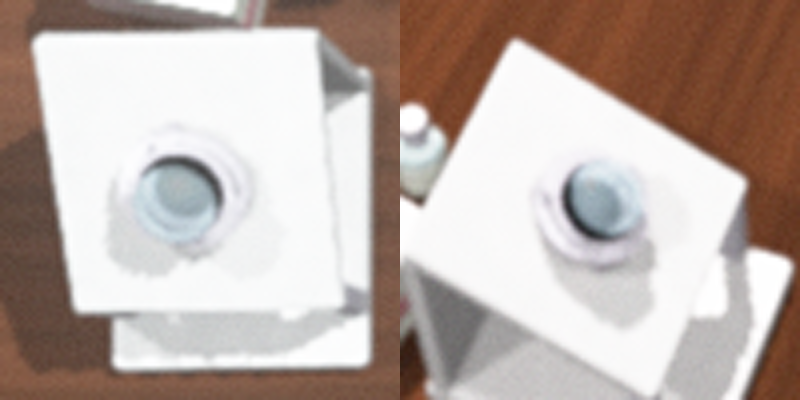

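The lens lies flat in the cell, dome up, at top (174.5,230) and side (261,330), as predicted. Next is the ring.

Run:
```python
from h import *
from workcell import r
np.set_printoptions(precision=4,suppress=True)
x,y=.4955,-.138
r.move_gripper(.072,25)
r.servo_line([x,y,.05],v=.12)
r.servo_line([x,y,.024],v=.06,f_stop=5)
hit=r.servo_line([x,y,.004],v=.02,f_stop=3)
p=np.array(r.current_position());print("touch",hit,p,r.current_clock())
zt=p[2]
r.servo_line([x,y,zt+.0105],v=.04)
r.move_gripper(.05,20);print("open",r.current_opening(),r.current_grip_force())
r.move_gripper(.075,20)
r.goto([x,y,zt+.0105],downrot(-np.pi))
r.move_gripper(.05,60)
p=np.array(r.current_position());b=p[2]-.003;np.save("b2.npy",b)
print("grip",r.current_opening(),r.current_grip_force(),p,"b2",b,r.current_clock())
if r.current_opening()>.054:
    r.servo_line([p[0],p[1],.2],v=.2)
    r.goto((SEAT+(b+.07)*AX).tolist(),cellrot(-2.3-2.28))
    r.servo_line((SEAT+(b+.028)*AX).tolist(),v=.1)
    d=RC.inv().apply(np.array(r.current_position())-SEAT);print(d,d[2]-b,np.array(r.current_q()),r.current_clock())
    for n in("side","top"):
        c=r.capture(n);np.savez(n+"3.npz",**c)
    t,s=load("top3.npz"),load("side3.npz")
    im=np.zeros((480,800,3),np.uint8)
    im[:480,:400]=cv2.resize(t["img"][165:285,120:220,::-1],(400,480),interpolation=2)
    im[:480,400:]=cv2.resize(s["img"][270:390,210:310,::-1],(400,480),interpolation=2)
    cv2.imwrite("pics/r1.png",im)
```

```text
touch True [ 0.4955 -0.138   0.0117] 19.875
open 0.05795338932942416 21.465691700577736
grip 0.05686051679899371 64.2363889887929 [ 0.496  -0.1381  0.0229] b2 0.019882017795262486 22.6
[ 0.0001 -0.0007  0.0475] 0.027636781120849555 [ 0.4009 -0.0906  2.2789 -0.4008  0.4957 -2.3192] 25.45
```

View pics/r1.png

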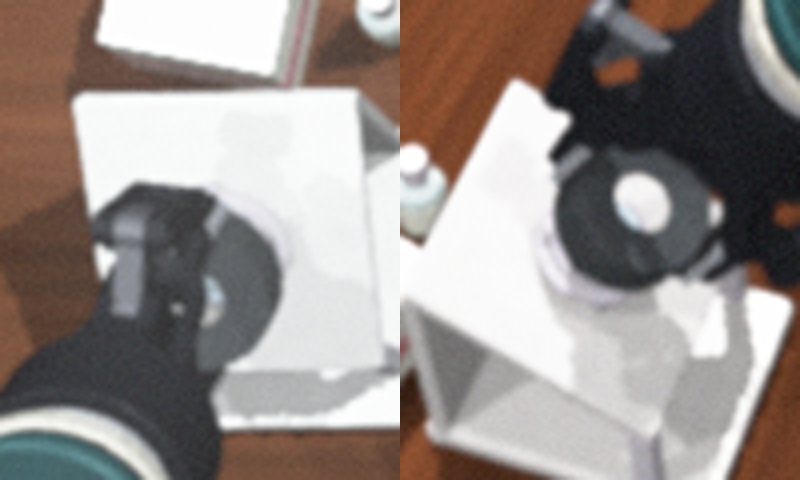

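The ring is held square above the cell, its centre at about (268,321) in the side view. I lower it onto the thread.

```bash
cat >> h.py <<'E'
def state(r,b,n=""):
    d=RC.inv().apply(np.array(r.current_position())-SEAT);f=RC.inv().apply(np.array(r.current_contact_force()));m=RC.inv().apply(np.array(r.current_torque()))
    print(n,"h %.4f"%(d[2]-b),"lat",np.round(d[:2],4),"F",np.round(f,1),"M",np.round(m,2),"q6 %.2f"%r.current_q()[5],"op %.4f"%r.current_opening(),"t %.1f"%r.current_clock())
    return d[2]-b,f,m
E
python3 - <<'E'
from h import *
from workcell import r
b=float(np.load("b2.npy"));state(r,b)
r.servo_line((SEAT+(b+.010)*AX).tolist(),v=.05,f_stop=5);state(r,b)
print(r.servo_line((SEAT+(b-.006)*AX).tolist(),v=.012,f_stop=4));state(r,b)
r.move_gripper(.05,100);state(r,b)
E
```

```text
h 0.0284 lat [ 0.0007 -0.0001] F [ 0.3 -0.1 -0.5] M [-0.04  0.27 -0.01] q6 -2.32 op 0.0568 t 25.6
 h 0.0096 lat [-0.0005 -0.0001] F [-0.8  0.4 -1.4] M [ 0.02  0.2  -0.01] q6 -2.30 op 0.0570 t 26.1
True
 h -0.0003 lat [-0.  0.] F [0.8 0.4 5.7] M [-0.05  0.13  0.01] q6 -2.29 op 0.0570 t 26.9
 h -0.0001 lat [-0.0001  0.    ] F [-0.2 -1.   7.3] M [-0.06  0.3  -0.04] q6 -2.29 op 0.0559 t 27.1
```

Run:
```python
from h import *
from workcell import r
b=float(np.load("b2.npy"));phi=-2.3-2.28;h=-.0002;d=.12;i=0
while phi<-.05+.1 and r.current_clock()<52:
    phi+=d;h-=.00334*d;i+=1
    r.servo_line((SEAT+(b+h)*AX).tolist(),rot=cellrot(phi),v=.0025)
    m=RC.inv().apply(np.array(r.current_torque()));f=RC.inv().apply(np.array(r.current_contact_force()))
    h+=np.clip((f[2]-4)*.00003,-.0003,.0004)
    if i%3==0 or abs(m[2])>.2: state(r,b,"%.2f cmd h %.4f"%(phi,h))
    if abs(m[2])>.55 or abs(f[2])>35 or np.hypot(*f[:2])>35: break
state(r,b,"end %.2f"%phi)
```

```text
-4.22 cmd h -0.0012 h -0.0012 lat [0.0001 0.    ] F [-0.2  0.4  6.4] M [-0.21  0.23 -0.11] q6 -1.93 op 0.0561 t 28.4
-3.86 cmd h -0.0023 h -0.0024 lat [-0.0001  0.0001] F [0.1 0.5 4.7] M [-0.08  0.22 -0.01] q6 -1.57 op 0.0557 t 29.1
-3.50 cmd h -0.0036 h -0.0035 lat [-0.0001  0.0001] F [-0.3  0.6  3.4] M [ 0.04  0.19 -0.06] q6 -1.21 op 0.0560 t 30.0
-3.14 cmd h -0.0049 h -0.0049 lat [-0.0003 -0.0002] F [ 0.1 -1.1  2. ] M [-0.05  0.34 -0.02] q6 -0.84 op 0.0559 t 30.9
-2.78 cmd h -0.0062 h -0.0059 lat [0.0003 0.    ] F [-1.7 -1.7  6.9] M [-0.12  0.45 -0.05] q6 -0.48 op 0.0561 t 31.8
-2.42 cmd h -0.0067 h -0.0060 lat [ 0.0006 -0.0003] F [-2.5 -2.9 15.5] M [-0.41  0.72 -0.19] q6 -0.12 op 0.0558 t 32.6
-2.30 cmd h -0.0067 h -0.0060 lat [ 0.0006 -0.0005] F [-2.8 -4.1 14.7] M [-0.54  0.57 -0.37] q6 0.00 op 0.0558 t 32.9
-2.18 cmd h -0.0068 h -0.0061 lat [ 0.0007 -0.0008] F [-3.1 -6.1 14.3] M [-0.74  0.39 -0.44] q6 0.12 op 0.0558 t 33.2
-2.06 cmd h -0.0069 h -0.0062 lat [ 0.0005 -0.001 ] F [-2.3 -6.5 15.1] M [-0.94  0.3  -0.66] q6 0.24 op 0.0558 t 33.4
end -2.06 h -0.0062 lat [ 0.0005 -0.001 ] F [-2.3 -6.5 15.1] M [-0.94  0.3  -0.66] q6 0.24 op 0.0558 t 33.4
```

Torque rose to 0.66 N m with the ring at its home height. I let go and check with a second grip and twist.

Run:
```python
from h import *
from workcell import r
b=float(np.load("b2.npy"))
r.move_gripper(.075,20);state(r,b,"open")
hz=-.0062
r.servo_line((SEAT+(b+hz)*AX).tolist(),v=.005)
phi=-2.06-.9
r.goto((SEAT+(b+hz)*AX).tolist(),cellrot(phi));state(r,b,"back")
r.move_gripper(.05,100);_,_,m0=state(r,b,"regrip")
for i in range(8):
    phi+=.1
    r.servo_line((SEAT+(b+hz)*AX).tolist(),rot=cellrot(phi),v=.003)
    h,f,m=state(r,b,"%.2f"%phi)
    if abs(m[2]-m0[2])>.55: break
```

```text
open h -0.0073 lat [-0.      0.0002] F [-0.4 -0.5 -0.1] M [-0.01  0.23  0.02] q6 0.24 op 0.0748 t 33.8
back h -0.0062 lat [-0. -0.] F [-0.3 -0.1  0.7] M [-0.02  0.25  0.02] q6 -0.66 op 0.0749 t 35.0
regrip h -0.0054 lat [-0.0003 -0.0009] F [-3.2 -3.7 14.8] M [-0.7   0.74  0.05] q6 -0.66 op 0.0558 t 35.3
-2.86 h -0.0055 lat [-0.0004 -0.0013] F [-2.8 -5.4 12.7] M [-1.08  0.69 -0.28] q6 -0.56 op 0.0556 t 35.5
-2.76 h -0.0053 lat [ 0.0009 -0.0015] F [-0.2 -8.8 10.4] M [-1.06  0.13  0.45] q6 -0.46 op 0.0560 t 35.8
-2.66 h -0.0053 lat [ 0.0024 -0.0024] F [  5.7 -13.5   4.3] M [-2.28 -0.8   0.48] q6 -0.36 op 0.0561 t 36.0
-2.56 h -0.0052 lat [ 0.0043 -0.0038] F [ 11.9 -22.5  -1.1] M [-3.53 -1.83  0.8 ] q6 -0.26 op 0.0556 t 36.3
```

Run:
```python
from h import *
from workcell import r
b=float(np.load("b2.npy"))
print("tau",np.round(r.current_joint_torque(),2))
r.move_gripper(.08,20);state(r,b,"open");print("tau",np.round(r.current_joint_torque(),2))
p=SEAT+(b+.07)*AX
r.servo_line(p.tolist(),v=.15)
r.goto([.42,.10,.30],downrot(-2.3))
for n in("side","top"):
    c=r.capture(n);np.savez(n+"4.npz",**c)
print(r.current_clock())
t,s=load("top4.npz"),load("side4.npz")
im=np.zeros((480,800,3),np.uint8)
im[:480,:400]=cv2.resize(t["img"][165:285,120:220,::-1],(400,480),interpolation=2)
im[:480,400:]=cv2.resize(s["img"][270:390,210:310,::-1],(400,480),interpolation=2)
cv2.imwrite("pics/r2.png",im)
for c,n in((t,"top"),(s,"side")):
    print(n,"exp ring top px",proj(c,SEAT+.0175*AX))
    L=RC.inv().apply((cloud(c).reshape(-1,3)-SEAT));rad=np.hypot(L[:,0],L[:,1])
    m=(rad>14)&(rad<27) if False else (rad>.015)&(rad<.026)&(L[:,2]>.005)&(L[:,2]<.04)
    A=np.c_[L[m][:,:2],np.ones(m.sum())];k=np.linalg.lstsq(A,L[m][:,2],rcond=None)[0]
    pn=(np.abs(L[:,0])<.05)&(np.abs(L[:,1])<.05)&(rad>.036)&(np.abs(L[:,2]+.011)<.006)
    print(m.sum(),"flange h med %.4f"%np.median(L[m][:,2]),"tilt",k,"panel %.4f"%np.median(L[pn][:,2]))
```

```text
tau [ 13.67 -27.68 -27.65   3.32  -3.92   0.83]
open h -0.0063 lat [-0.0004  0.0003] F [-0.6  1.2  0.6] M [0.01 0.2  0.02] q6 -0.26 op 0.0800 t 36.7
tau [ -0.18 -31.47 -32.24  -0.74  -1.98   0.  ]
38.1833
top exp ring top px [172.93801725 231.03845608]
536 flange h med 0.0169 tilt [ 0.00985925 -0.00387261  0.01682986] panel -0.0113
side exp ring top px [262.34259708 327.1219514 ]
475 flange h med 0.0169 tilt [ 0.00127638 -0.00716256  0.01681503] panel -0.0113
```

View pics/r2.png

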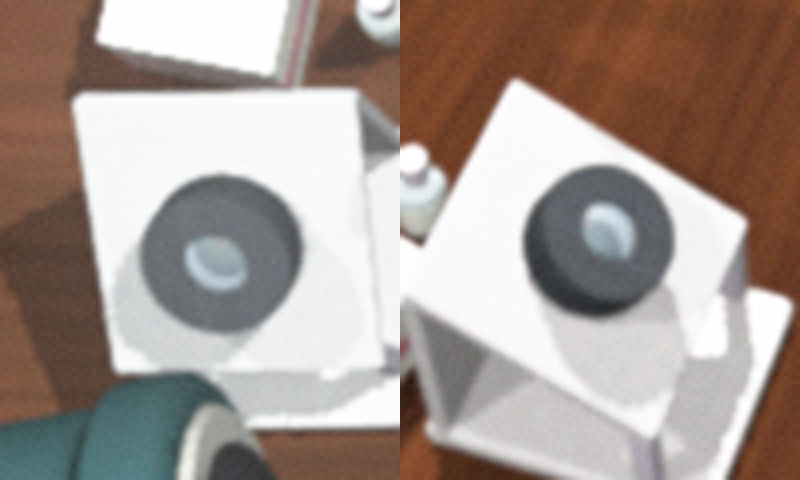

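The ring lies flat on the cell, centred at about (175,228) in the top view, with the lens showing through its hole. Its flange is 28.2 mm above the panel against 28.5 mm nominal when snug. Joint 6 carried 0.83 N m clockwise in the last twist. The carton and vial haven't moved, and the arm is clear.

```bash
python3 -c "
from workcell import r
print(r.job_done(), r.current_clock())"
```

```text
the job is handed in; nothing more can be done
the job is handed in; nothing more can be done
```

The lens is seated dome up in the cell with the ring screwed snug over it, the carton and vial look unmoved in the last close-up (the jar was outside it), and the job was handed in at about 38 s on the robot's clock.

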